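# Tidy the pH bench: bottles, beakers and stopper to their places

### The job

The pH check is over, so put the bench back in order: stand the two loose buffer bottles in the two free bays of the bottle rack, one to a bay, the two glass beakers in the steel wash-up tray, and the loose rubber stopper in the porcelain dish beside the one already there, on its wide end. Everything must stand upright on the floor of its own place and be let go. Set things down rather than drop them, knock nothing over, and leave the bottle and the stopper that are already put away where they are.

Things in the scene. Friction and masses are not known exactly. Their poses are not given: they have to be found in the camera images.
- bottle_a: Loose capped buffer-solution bottle, white plastic with a paper band and a ribbed grey screw cap, round, 86 mm tall, upright: straight body 38 mm in diameter up to 61 mm, a sloping shoulder, cap 27 mm in diameter from 68 to 86 mm; 75 g nominal. Origin: centre of its underside; z up along its axis. It belongs in either free bay of the rack.
- bottle_b: Loose capped buffer-solution bottle, white plastic with a paper band and a ribbed grey screw cap, round, 86 mm tall, upright: straight body 38 mm in diameter up to 61 mm, a sloping shoulder, cap 27 mm in diameter from 68 to 86 mm; 75 g nominal. Origin: centre of its underside; z up along its axis. Same as bottle_a.
- beaker_a: Loose empty clear-glass 50 ml beaker standing upright, round and open at the top, 60 mm tall, 40 mm in outer diameter at the foot, 41 mm at 56 mm, 43 mm at the rim, with a small pouring lip 26 mm from the axis on its +x side; walls 3 mm, 35 g nominal. Origin: centre of its underside; z up along its axis. It belongs in the tray.
- beaker_b: Loose empty clear-glass 50 ml beaker standing upright, round and open at the top, 60 mm tall, 40 mm in outer diameter at the foot, 41 mm at 56 mm, 43 mm at the rim, with a small pouring lip 26 mm from the axis on its +x side; walls 3 mm, 35 g nominal. Origin: centre of its underside; z up along its axis. Same as beaker_a.
- stopper: Loose black rubber stopper, a solid truncated cone 35 mm tall standing on its wide end, 38 mm in diameter at the bottom and 31 mm at the top; 40 g nominal. Origin: centre of its wide underside; z up along its axis. It belongs in the dish.
- rack: Bottle rack, fixed: a low grey plastic holder 66 mm (x) by 190 mm (y), 28 mm high, with three square bays in a row along its y axis, bay centres at y = -62, 0 and +62 mm, each 58 mm wide inside, walls 4 mm, black bay floor 4 mm above the bench. The bay at +62 mm already holds bottle_home; the other two are free. Origin: centre of its underside; z up.
- tray: Wash-up tray, fixed: empty shallow stainless-steel tray 116 mm (x) by 166 mm (y), 22 mm high, walls and floor 3 mm thick, inside 110 by 160 mm. Origin: centre of its underside; z up.
- dish: Stopper dish, fixed: round white porcelain dish, 140 mm in outer diameter at the rim, 24 mm high, walls 4 mm, flat floor 4 mm above the bench and about 124 mm across; stopper_home already stands in it about 29 mm off its centre. Origin: centre of its underside; z up.
- bottle_home: Bystander: a third bottle exactly like bottle_a, already put away in the rack's bay at y = +62 mm. Not to be moved. Origin: centre of its underside.
- stopper_home: Bystander: already put away in the dish, not to be moved: a black rubber stopper, a solid truncated cone 35 mm tall standing on its wide end, 38 mm in diameter at the bottom and 31 mm at the top; 40 g nominal. Origin: centre of its wide underside; z up along its axis. Other bench items stand clear, over 0.7 m away.
Not all that is in view belongs to the job. Leave any green look-alike of the beaker_b alone.

How it is judged:
At the end, for the whole second after the job is handed in: The loose bottles stand one in each free bay (within 13 mm of its centre), both beakers on the tray's floor, the stopper on the dish's floor (within 52 mm of its centre), all within 0.15 rad of upright, at rest; the bottle and stopper already put away are within 15 mm of their start (x of bottle_a in the frame of rack between -0.013 and 0.013 m and z of bottle_a in the frame of rack between 0 and 0.008 m and x of bottle_b in the frame of rack between -0.013 and 0.013 m and z of bottle_b in the frame of rack between 0 and 0.008 m and ((y of bottle_a in the frame of rack between -0.013 and 0.013 m and y of bottle_b in the frame of rack between -0.075 and -0.049 m) or (y of bottle_a in the frame of rack between -0.075 and -0.049 m and y of bottle_b in the frame of rack between -0.013 and 0.013 m)) and x of beaker_a in the frame of tray between -0.04 and 0.04 m and y of beaker_a in the frame of tray between -0.065 and 0.065 m and z of beaker_a in the frame of tray between -0.001 and 0.007 m and x of beaker_b in the frame of tray between -0.04 and 0.04 m and y of beaker_b in the frame of tray between -0.065 and 0.065 m and z of beaker_b in the frame of tray between -0.001 and 0.007 m and horizontal distance between stopper and dish below 0.052 m and z of stopper in the frame of dish between 0 and 0.008 m and distance of each of bottle_home, stopper_home from where it was at the start of the episode below 0.015 m and angle between each of bottle_a, bottle_b, beaker_a, beaker_b, stopper, bottle_home, stopper_home's own z axis and vertical below 0.15 rad and linear speed of each of bottle_a, bottle_b, beaker_a, beaker_b, stopper, bottle_home, stopper_home below 0.02 m/s and angular speed of each of bottle_a, bottle_b, beaker_a, beaker_b, stopper, bottle_home, stopper_home below 0.3 rad/s); the robot touches nothing.
It fails at once if the bottle already in the rack or the stopper already in the dish is shifted more than 20 mm (distance of any of bottle_home, stopper_home from where it was at the start of the episode above 0.02 m).
It fails at once if a thing is tipped over (its axis more than 1 rad from upright) (angle between any of bottle_a, bottle_b, beaker_a, beaker_b, stopper, bottle_home, stopper_home's own z axis and vertical above 1 rad).
It fails at once if a thing is dropped or knocked: faster than 0.8 m/s (a fall of over 30 mm) while the fingers do not hold it ((contact force between bottle_a and the fingers below 0.05 N and linear speed of bottle_a above 0.8 m/s) or (contact force between bottle_b and the fingers below 0.05 N and linear speed of bottle_b above 0.8 m/s) or (contact force between beaker_a and the fingers below 0.05 N and linear speed of beaker_a above 0.8 m/s) or (contact force between beaker_b and the fingers below 0.05 N and linear speed of beaker_b above 0.8 m/s) or (contact force between stopper and the fingers below 0.05 N and linear speed of stopper above 0.8 m/s)).
It also fails if it takes over 122 s, if anything falls off the work surface, if the arm or the gripper's body presses on something with over 40 N, if the wrist force passes 120 N, or if a joint passes its speed limit or range.

### The arm

A 6-joint arm with a two-finger parallel gripper is mounted at the origin on the work surface. World frame = base frame: x ahead of the robot, y to its left, z up, the work surface at z = 0. Lengths are in m, angles in rad, forces in N, time in s.
With the tool pointing down it reaches from about 0.275 to 0.75 m from the base axis. Payload 10.2 kg.
Tool frame: the origin (TCP) lies midway between the tips of the shut fingers; the grasp point (between the pads) lies 19 mm behind it; z points along the fingers, y is the line along which they close (so a half turn about z gives the same grasp; the last joint's range is limited). The gripper opens to 88 mm and grips with 3 to 60 N. Pads are 18 mm wide; open, the fingers measure 123 mm over their backs; the gripper's body (75 mm by 187 mm) begins 45 mm behind the grasp point.
Start: joints at [-1.433, 0.313, 1.498, -0, 1.331, -0.223], TCP at [0.185, -0.491, 0.216] pointing down, gripper open.
Joint ranges: [-2.94, 2.94], [-0.97, 2.17], [0.19, 2.56], [-1.23, 4.37], [0.02, 3.11], [-2.88, 2.88]. Speed limits (rad/s): [2.39, 2.39, 3.01, 3.14, 3.14, 3.14].

### API

Orientations are given as [roll, pitch, yaw] about the fixed x, y, z axes, in that order (R = Rz(yaw) Ry(pitch) Rx(roll)).
In Python, from station import robot gives the robot as it stands. Calls block until the motion is done:
- robot.movep(position, orientation): joint-space move of the TCP to a pose.
- robot.servo_line(position, rotation=None, max_speed=0.15): straight line of the TCP; rotation=None keeps the orientation; max_speed is the mean speed in m/s.
- robot.move_j(angles): joint-space move.
- robot.command_gripper(opening, newtons=None): finger opening in m; newtons is the grip in N (None keeps the last); returns when the fingers have stopped.
- robot.dwell(seconds).
- robot.inverse_kinematics(position, orientation): joint angles nearest the present ones, or None.
- robot.get_state(): the state.
- robot.get_image(name): name is "side" or "top"; returns a dict with "color" (420x560x3 uint8, red, green, blue), "intrinsics" (3x3 intrinsics, pixels), "origin" and "rotation" of the camera in the world. Camera axes: x right, y down, z forward; pixel columns grow to the right and rows downward; lengths in m; the calibration is good to about 2 mm. A picture is of the moment at which its call begins. There is no depth.
A pose or a line that the arm cannot do raises robot.PlanningError and nothing moves.
- robot.job_done(): hands the job in; it is judged then, once.
The state is a dict: "clock": time; "qpos": joint angles; "joint_velocities": joint speeds; "joint_efforts": joint torques, N m; "eef_pos": TCP position; "eef_rot": TCP orientation; "contact_force": force on the tool from outside, world axes, zero at the start; "ft_torque": the same for the moment, N m; "gripper_width": finger opening in m; "gripper_force": force on a finger pad.
Only numpy, scipy, OpenCV 4.12 (cv2) and the standard library are available. Lean on these libraries where they do the work, as an engineer would, in place of code of your own. Each camera call takes 0.05 s, during which the arm holds its last target. There are 200 camera calls.

## Working session

There is one attempt and no reset: what is moved stays moved. The work goes in short steps, each a Python script; the robot and the scene stay as the last script left them, time stands still between calls to the robot, and variables do not carry over. Pictures are saved under pics/ and viewed, at most 14 in all, crops included, and the job is handed in when it is done.

```bash
mkdir -p pics; ls; python3 - <<'E'
from station import robot
import cv2
for n in("top","side"):
    i=robot.get_image(n); cv2.imwrite(f"pics/{n}0.png",i["color"][:,:,::-1]); print(n,i["intrinsics"],i["origin"],i["rotation"])
print(robot.get_state())
E
```

```text
pics
top [[491.15597843   0.         282.92063149]
 [  0.         491.15597843 211.6107199 ]
 [  0.           0.           1.        ]] [0.37021659 0.01566879 1.05606883] [-3.03248715  0.01997196 -1.57848299]
side [[393.80006514   0.         280.18696849]
 [  0.         393.80006514 216.26300711]
 [  0.           0.           1.        ]] [0.33476041 0.58255498 0.7218253 ] [-2.43413063 -0.00854529 -2.81634511]
{'clock': 0.1, 'qpos': array([-1.43342051e+00,  3.13354403e-01,  1.49831427e+00, -1.04956524e-06,
        1.33099810e+00, -2.23438166e-01]), 'joint_velocities': array([-5.85191092e-04,  1.97117528e-05, -3.16780276e-04, -1.14436462e-03,
        1.63995572e-03, -4.82961413e-04]), 'joint_efforts': array([ 2.38795532e-03, -4.02813256e+01, -2.52643150e+01,  6.95742248e-02,
        3.42523016e-02, -6.35967353e-05]), 'eef_pos': array([ 0.18528136, -0.49097435,  0.21575623]), 'eef_rot': array([-3.14054501e+00, -2.37013140e-04,  3.60814106e-01]), 'contact_force': array([ 0.5813627 ,  0.16736921, -0.50656844]), 'ft_torque': array([-0.0021498 ,  0.02800474, -0.00256429]), 'gripper_force': 0.0, 'gripper_width': 0.08820229512746665}
```

View pics/top0.png

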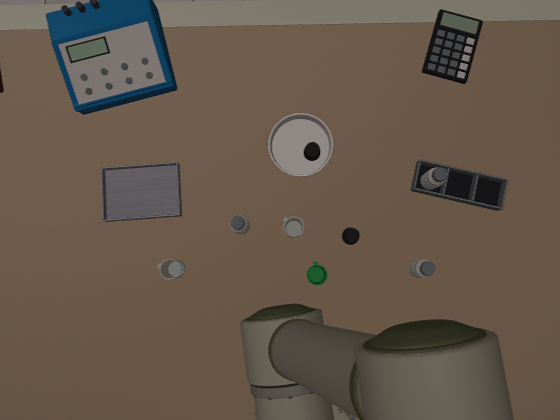

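View pics/side0.png

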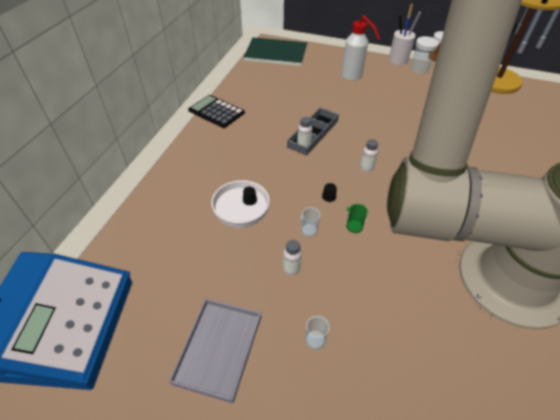

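The top view shows the tray at about (142,192), the dish at (300,145) with stopper_home at (312,151), and the rack at (459,185) with bottle_home at its left end. The loose bottles are near (239,224) and (424,268), the beakers near (293,227) and (173,269), and the stopper at (350,236). The green decoy is at (316,274). The side view shows the same layout. I'll zoom in to get the outlines.

```bash
cat > h.py <<'E'
import numpy as np, cv2
from scipy.spatial.transform import Rotation as R
from station import robot
def cast(img,uv,z):
    d=R.from_euler("xyz",img["rotation"]).as_matrix()@np.linalg.inv(img["intrinsics"])@[uv[0],uv[1],1]
    o=np.asarray(img["origin"]); return (o+d*(z-o[2])/d[2])[:2]
def proj(img,p):
    c=R.from_euler("xyz",img["rotation"]).as_matrix().T@(np.asarray(p)-img["origin"])
    q=img["intrinsics"]@c; return q[:2]/q[2]
E
python3 - <<'E'
from h import *
c=cv2.imread("pics/top0.png")
for n,(x,y) in {"L":(95,135),"R":(285,135)}.items():
    k=c[y:y+150,x:x+230]; k=cv2.resize(k,None,fx=3.4,fy=3.4,interpolation=cv2.INTER_CUBIC)
    cv2.imwrite(f"pics/top0{n}.png",cv2.convertScaleAbs(k,alpha=1.3))
E
```

```text
(no output)
```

View pics/top0L.png

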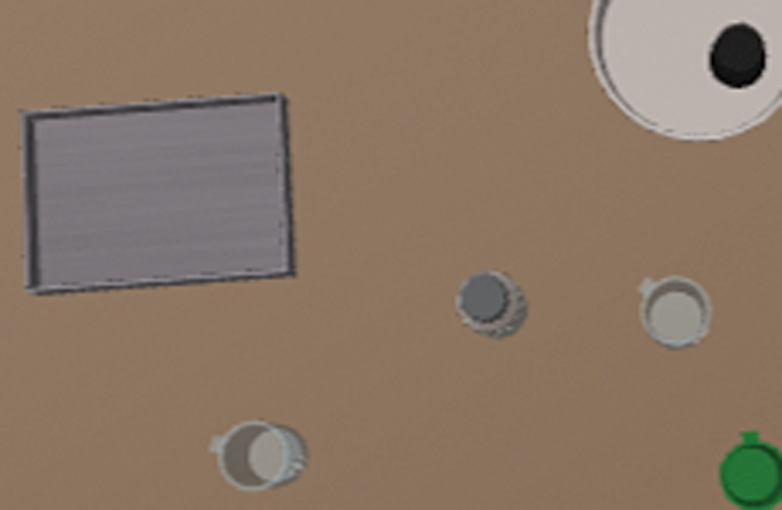

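View pics/top0R.png

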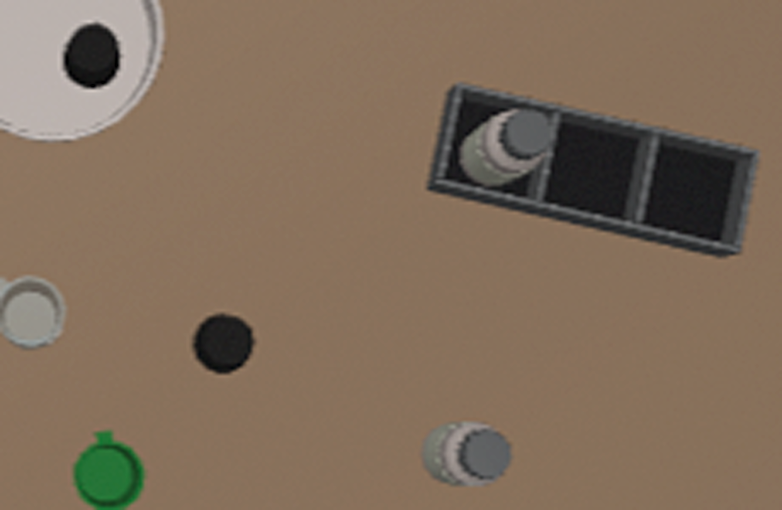

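The crops give clear rim outlines for both containers, the cap circles at full-image positions of about (237.6,222.6) and (427.4,268.5), and the beaker rims. The beaker lips point left. Next I'll cast these points to planes and check them against the side view.

```bash
cat > meas.py <<'E'
from h import *
T=robot.get_image("top"); S=robot.get_image("side")
f=lambda x,y,L:np.array([(x+.5)/3.4-.5+(95 if L else 285),(y+.5)/3.4-.5+135])
hsv=cv2.cvtColor(T["color"],cv2.COLOR_RGB2HSV)
def quad(cs,L,z):
    p=np.array([cast(T,f(x,y,L),z) for x,y in cs]); return p
tray=quad([(22,110),(284,93),(294,275),(33,292)],1,.022)
rack=quad([(455,84),(757,152),(740,250),(430,186)],0,.028)
for n,p in(("tray",tray),("rack",rack)):
    e=np.linalg.norm(np.roll(p,-1,0)-p,axis=1); d=p[0]-p[1]+p[3]-p[2]
    print(n,p.mean(0).round(4),"edges",e.round(4),"yaw of y axis (from +y)",np.arctan2(-d[0],d[1]).round(3))
def blob(m,uv,r=16):
    k=np.zeros(m.shape,np.uint8); cv2.circle(k,(int(uv[0]),int(uv[1])),r,255,-1)
    m=(m&(k>0)).astype(np.uint8); n,l,s,c=cv2.connectedComponentsWithStats(m)
    j=1+np.argmax(s[1:,4]); return c[j],s[j]
V=hsv[...,2].astype(int);Sa=hsv[...,1].astype(int); im=T["color"].astype(int)
pts={}
cap=(im[...,2]-im[...,0]>2)&(V<140)
for n,g in(("bottleL",f(485,298,1)),("bottleR",f(484,454,0)),("bottle_home",f(527,132,0))):
    c,s=blob(cap,g,10); print(n,g,c,s); pts[n]=(*cast(T,c,.086),.086)
for n,g in(("stopper",f(225,343,0)),("stopper_home",f(92,55,0))):
    c,s=blob(V<60,g); print(n,g,c,s); pts[n]=(*cast(T,c,.0175),.0175)
for n,g in(("beakerL",f(255,455,1)),("beakerR",f(676,312,1)),("green",f(753,475,1))): pts[n]=(*cast(T,g,.06),.06)
pts["dish"]=(0,0,.024)
c,r=cv2.minEnclosingCircle(max(cv2.findContours(((Sa<45)&(V>120)).astype(np.uint8)[100:190,255:345],0,1)[0],key=len)); c=np.array(c)+[255,100]
print("dish r",r,c); pts["dish"]=(*cast(T,c,.024),.024)
vis=cv2.cvtColor(S["color"],cv2.COLOR_RGB2BGR); vis=cv2.resize(vis[90:410,150:450],None,fx=1.87,fy=1.87)
def mk(p): 
    u=(proj(S,p)-[150,90])*1.87; cv2.drawMarker(vis,tuple(int(a) for a in u),(0,0,255),0,9)
for n,p in pts.items():
    print(n,np.round(p,4),"lean/reach",np.hypot(*p[:2]).round(3)); mk(p)
    if p[2]>.03: mk((p[0],p[1],0))
for p in tray: mk((*p,.022))
for p in rack: mk((*p,.028))
cv2.imwrite("pics/chk.png",vis)
E
python3 meas.py
```

```text
tray [0.5308 0.3387] edges [0.1669 0.1161 0.1643 0.1165] yaw of y axis (from +y) 0.055
rack [ 0.5378 -0.3369] edges [0.1895 0.0624 0.1926 0.0665] yaw of y axis (from +y) -0.229
bottleL [237.29411765 222.29411765] [233.55555556 225.33333333] [232 223   3   6   9]
bottleR [427.         268.17647059] [431.2173913  266.86956522] [426 263   9  11  23]
bottle_home [439.64705882 173.47058824] [435.5 171. ] [434 170   4   3   8]
stopper [350.82352941 235.52941176] [350.22362869 235.58649789] [342 227  18  18 237]
stopper_home [311.70588235 150.82352941] [311.72151899 151.2742616 ] [304 142  16  19 237]
dish r 32.57363510131836 [300.1875 144.    ]
bottleL [0.4502 0.1325 0.086 ] lean/reach 0.469
bottleR [ 0.3653 -0.2544  0.086 ] lean/reach 0.445
bottle_home [ 0.5551 -0.2705  0.086 ] lean/reach 0.617
stopper [ 0.4319 -0.1061  0.0175] lean/reach 0.445
stopper_home [ 0.6143 -0.0275  0.0175] lean/reach 0.615
beakerL [0.366  0.2649 0.06  ] lean/reach 0.452
beakerR [0.449  0.0135 0.06  ] lean/reach 0.449
green [ 0.352 -0.031  0.06 ] lean/reach 0.353
dish [ 0.629  -0.0028  0.024 ] lean/reach 0.629
```

View pics/chk.png

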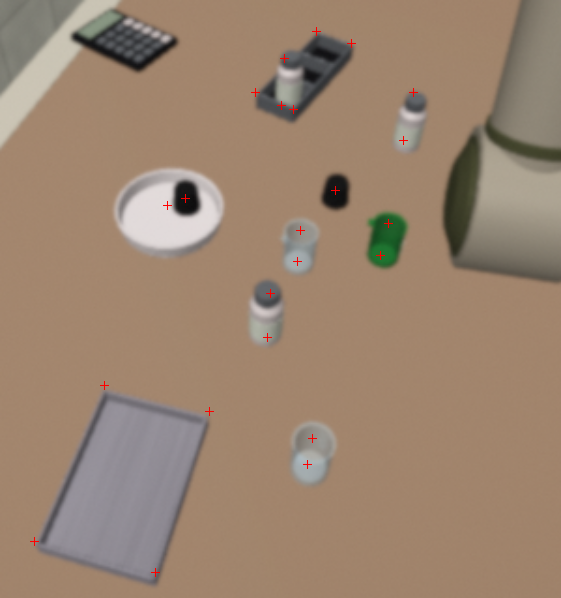

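The beakers, stoppers and containers agree between the two views to within a few mm. The automatic cap blobs were poor, so I'll use the picked cap centres. I'll start with the bottles, closing the gripper across the rack.

```bash
cat > pp.py <<'E'
from h import *
def rpy(a,q6=0):  # closing axis at world angle a
    return [np.pi,0,(a-np.pi/2+np.pi/2)%np.pi-np.pi/2]
def pose(p,z,a):
    best=None; q0=robot.get_state()["qpos"]
    for k in(0,np.pi,-np.pi):
        y=a-np.pi/2+k; q=robot.inverse_kinematics([p[0],p[1],z],[np.pi,0,y])
        if q is not None:
            c=np.abs(np.array(q)-q0).max()
            if best is None or c<best[0]: best=(c,[np.pi,0,y])
    assert best,"no ik"; return best[1]
def pick(p,h,a,N,zt=.2):
    robot.command_gripper(.088)
    robot.movep([p[0],p[1],h+.1],pose(p,h+.1,a)); robot.servo_line([p[0],p[1],h],max_speed=.12)
    robot.command_gripper(.02,N); s=robot.get_state(); print("grip w %.4f F %.1f"%(s["gripper_width"],s["gripper_force"]),s["eef_pos"].round(4))
    robot.servo_line([p[0],p[1],zt],max_speed=.15)
def place(p,h,a,op,zt=.2):
    robot.movep([p[0],p[1],zt],pose(p,zt,a)); s=robot.get_state(); print("held w %.4f"%s["gripper_width"])
    robot.servo_line([p[0],p[1],h+.03],max_speed=.15); robot.servo_line([p[0],p[1],h+.001],max_speed=.04)
    print("Fz",robot.get_state()["contact_force"].round(1)); robot.command_gripper(op); robot.dwell(.2)
    robot.servo_line([p[0],p[1],h+.1],max_speed=.12); print("clock",robot.get_state()["clock"])
RACK=np.array([.5378,-.3369]); RT=-.229
def bay(y): return RACK+y*np.array([-np.sin(RT),np.cos(RT)])
TRAY=np.array([.5308,.3387]); TT=.055
def tr(y): return TRAY+y*np.array([-np.sin(TT),np.cos(TT)])
E
python3 - <<'E'
from pp import *
T=robot.get_image("top"); f=lambda x,y,o:((x+.5)/3.4-.5+o,(y+.5)/3.4-.5+135)
L=cast(T,f(485,298,95),.086); Rr=cast(T,f(485,454,285),.086); H=cast(T,f(527,132,285),.086)
print(L,Rr,H,bay(.062))
robot.movep([Rr[0],Rr[1],.2],pose(Rr,.2,0))
pick(Rr,.033,0,15); place(bay(-.062),.037,RT,.07)
i=robot.get_image("top"); cv2.imwrite("pics/t1.png",i["color"][:,:,::-1])
E
```

```text
[0.45619416 0.12503203] [ 0.36283857 -0.24665513] [ 0.54996936 -0.27852057] [ 0.55187423 -0.27651858]
grip w 0.0367 F 15.0 [ 0.3628 -0.2467  0.033 ]
held w 0.0369
Fz [ 0.3  0.2 -1.3]
clock 9.6917
```

View pics/t1.png

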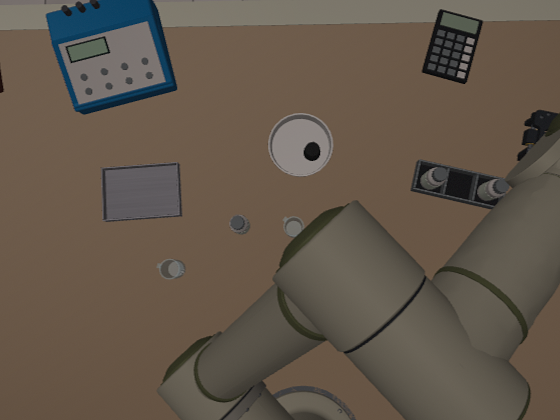

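The first bottle stands in the end bay, with its cap at about (499,187). Next are the second bottle and the stopper.

```bash
python3 - <<'E'
from pp import *
L=np.array([.4562,.1250])
robot.movep([L[0],L[1],.2],pose(L,.2,0))
pick(L,.033,0,15); place(bay(0),.037,RT,.07)
robot.servo_line([*bay(0),.2])
s=np.array([.4319,-.1061]); robot.movep([*s,.2],pose(s,.2,0))
pick(s,.007,0,20)
D=np.array([.629,-.0028]); H=np.array([.6143,-.0275]); u=(D-H)/np.linalg.norm(D-H)
place(D+.023*u,.011,np.arctan2(u[0],-u[1]),.056)
robot.servo_line([*(D+.023*u),.2])
b=np.array([.366,.2649]); robot.movep([*b,.25],pose(b,.25,np.deg2rad(-18)))
for n in("top","side"): cv2.imwrite(f"pics/{n}2.png",robot.get_image(n)["color"][:,:,::-1])
E
```

```text
grip w 0.0368 F 15.0 [0.4562 0.125  0.033 ]
held w 0.0366
Fz [-0.2 -0.5 -0.4]
clock 21.0167
grip w 0.0304 F 19.9 [ 0.4319 -0.1061  0.007 ]
held w 0.0298
Fz [-0.4  0.5  0.5]
clock 31.6083
```

View pics/top2.png

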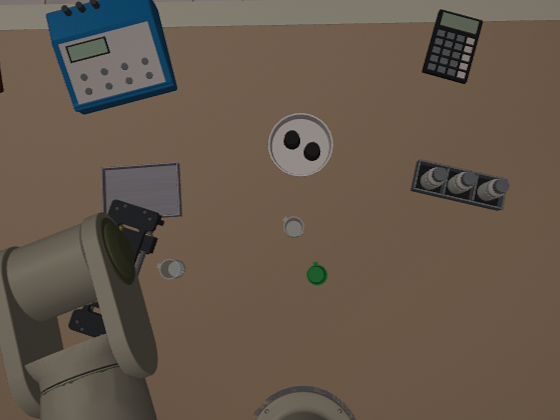

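View pics/side2.png

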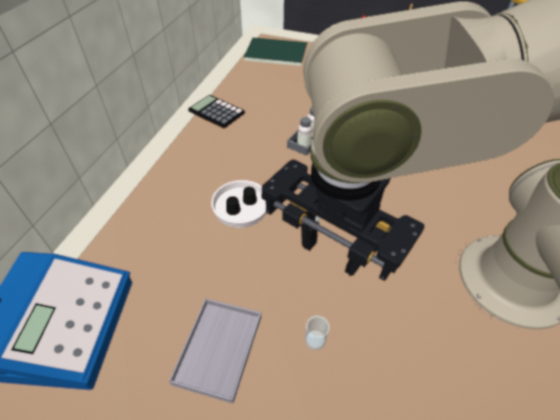

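All three bottles stand in the bays, at about (433,178), (462,183) and (494,188). Both stoppers stand in the dish at (292,140) and (312,151), and the beakers haven't moved. Beakers next.

```bash
python3 - <<'E'
from pp import *
for b,a,y in(([.366,.2649],-18,.036),([.449,.0135],-39,-.036)):
    b=np.array(b); a=np.deg2rad(a)
    robot.movep([*b,.2],pose(b,.2,a)); pick(b,.022,a,10); place(tr(y),.025,TT,.06); robot.servo_line([*tr(y),.2])
robot.movep([.35,-.1,.35],pose([.35,-.1],.35,0))
for n,(x,y,w,h) in {"top":(90,100,430,180),"side":(160,80,290,320)}.items():
    c=robot.get_image(n)["color"][y:y+h,x:x+w,::-1]; cv2.imwrite(f"pics/{n}3.png",cv2.resize(c,None,fx=1.85,fy=1.85,interpolation=2))
E
```

```text
grip w 0.0414 F 10.0 [0.3659 0.2649 0.022 ]
held w 0.0416
Fz [ 0.6  0.2 -0.1]
clock 42.7167
grip w 0.0415 F 10.0 [0.449  0.0135 0.022 ]
held w 0.0417
Fz [0.2 0.4 0.2]
clock 53.6083
```

View pics/top3.png

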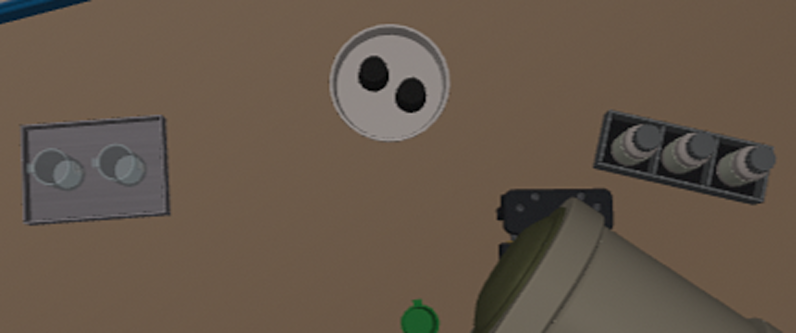

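View pics/side3.png

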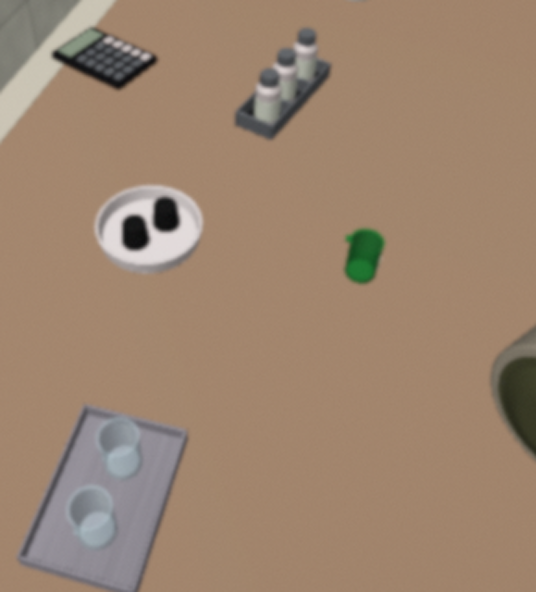

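The top crop shows both beakers upright in the tray near (58,168) and (120,163), two stoppers in the dish and three bottles in the rack. I'll zoom in on the rack and check the bottle positions in numbers.

```bash
python3 - <<'E'
from h import *
i=robot.get_image("top"); c=i["color"][150:220,405:515,::-1]; cv2.imwrite("pics/rk.png",cv2.convertScaleAbs(cv2.resize(c,None,fx=7,fy=7,interpolation=2),alpha=1.4))
E
```

```text
(no output)
```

View pics/rk.png

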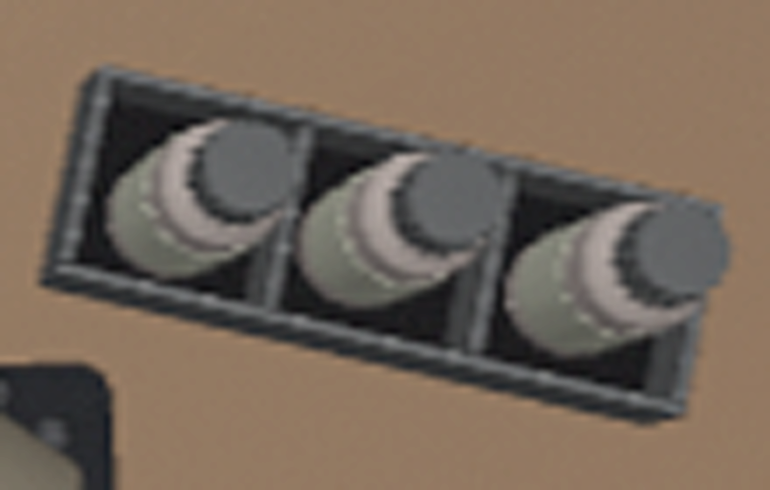

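The caps sit at crop pixels (249,171), (454,201) and (681,248). The middle bottle looks a little left of its bay centre, so I'll work out the offsets.

```bash
python3 - <<'E'
from pp import *
i=robot.get_image("top"); g=lambda x,y,z:cast(i,((x+.5)/7-.5+405,(y+.5)/7-.5+150),z)
c=np.array([g(*p,.028) for p in((100,68),(720,200),(686,405),(45,272))]); print("rack",c.mean(0))
M=np.array([[np.cos(RT),np.sin(RT)],[-np.sin(RT),np.cos(RT)]])
for p in((249,171),(454,201),(681,248)):
    w=g(*p,.09); print(w, (M@(w-RACK)).round(4), (M@(w-c.mean(0))).round(4))
E
```

```text
rack [ 0.53938915 -0.33736114]
[ 0.54815227 -0.27823951] [-0.0032  0.0595] [-0.0049  0.0596]
[ 0.53889444 -0.33545762] [0.0007 0.0017] [-0.0009  0.0017]
[ 0.52475902 -0.39830994] [ 0.0012 -0.0628] [-0.0004 -0.0627]
```

Each placed bottle is within about 2 mm of its bay centre, so I'm handing the job in.

```bash
python3 -c "
from station import robot
print(robot.job_done())"
```

```text
the job is handed in; nothing more can be done
None
```

I've handed the job in: both bottles are in the free bays, both beakers in the tray and the stopper in the dish, all standing upright in the last pictures; the system gave no verdict.

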